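# Let the nutmeg down into the bowl

### The job

Push the small steel bowl across the counter until it stands under the dispenser's spout, then press down the yellow pad of the rocking lever so that the blue gate lifts and the nutmeg rolls out into the bowl, and let the lever come back up. Push and press only: do not lift or tip the bowl, do not touch the nutmeg, and leave the jars, masala dabba, spoon rest, funnel and tumbler where they stand.

Things in the scene. Friction and masses are not known exactly. Their poses are not given: they have to be found in the camera images.
- dispenser: Nutmeg dispenser, fixed: wooden base 90 mm (x) by 200 mm (y from -85 to +115 mm), origin on the counter under the lever's pivot. A white open chute descends towards -y. A steel lever lies along y above it, pivot 130 mm up between two wooden posts (138 mm high, 64 mm over both in x); yellow pad at its +y end, blue gate at its -y end.
- front_block (a point): Centre of the upper edge of the wooden block under the chute: 50 mm wide, 56 mm high, its face at the dispenser's y = -85 mm. A bowl pushed against this face stands under the spout.
- press_pad (a point): Yellow round pad, 40 mm across, 10 mm thick, on the lever's +y end, 90 mm from the pivot. Origin at the centre of its top face, 144 mm above the counter at rest. It tilts with the lever and sinks up to 37 mm. Its return spring pushes up with about 2 N at the top and 6 N fully down.
- rocker (a joint): Lever angle, rad: 0 at rest (gate shut), grows as the yellow pad is pressed, hard stop at 0.42. The gate clears the nutmeg from about 0.28 rad; when let go it springs back to 0.
- gate (a point): Blue gate plate, 30 mm wide, 3 mm thick, 66 mm tall, hanging from the lever's -y end across the chute. Origin at the middle of its lower edge, y = -75 mm, 68 mm above the counter when shut.
- nutmeg_center (a point): Centre of the nutmeg, a brown ball 26 mm across, 14 g, waiting in the chute against the gate.
- spout (a point): The lip of the chute, middle of its floor edge, 58 mm above the counter (underside about 53 mm), 100 mm from the pivot towards the dispenser's -y.
- catch (a point): Point on the counter, 142 mm from the pivot towards the dispenser's -y: where the bowl's centre should be to catch the nutmeg (the bowl then just touches, or nearly touches, the front block).
- bowl: Small loose round steel bowl (katori), empty: rim 110 mm across, foot 94 mm across, 40 mm high, wall 3 mm, about 150 g. Origin at the centre of its underside. It starts out beyond the spout, on the dispenser's -y side.
- dabba: Bystander: round stainless steel masala dabba with cap, 176 mm across, 82 mm high with its knob. Loose; origin under its centre. To be left alone.
- jar_yellow: Bystander: glass jar, yellow spice, steel cap, 54 mm across, 78 mm high. Loose; origin under its centre. To be left alone.
- jar_red: Bystander: glass jar, dark red spice, steel cap, 54 mm across, 78 mm high. Loose; origin under its centre. To be left alone.
- jar_green: Bystander: glass jar, green spice, steel cap, 54 mm across, 78 mm high. Loose; origin under its centre. To be left alone.
- spoon_rest: Bystander: dark wooden spoon rest, 90 mm (x) by 130 mm (y), with a wooden spoon on it whose handle reaches 155 mm out along its +y, about 35 mm high. Loose; origin under its centre. To be left alone.
- funnel: Bystander: red plastic funnel standing mouth down, 90 mm across, 85 mm high. Loose; origin under its centre. To be left alone.
- tumbler: Bystander: steel tumbler, 68 mm across, 95 mm high. Loose; origin under its centre. To be left alone.
- nutmeg: The nutmeg itself (its origin, on its surface, turns as it rolls: use nutmeg_center for its place).
Mind the look-alikes: they are no part of the job. Of the things that look like the dispenser, take the one that is farthest from the robot's base at the start. What is shaped like the bowl but brown is not meant.

How it is judged (in metres and radians):
On the way, in this order (a step that is already met when the one before it is completed fails the run):
1. the bowl stands under the spout (its centre within 35 mm of the catch point) while the gate is still shut (horizontal distance between bowl and catch below 0.035 m and value of joint rocker below 0.08 rad and height (world z) of bowl below 0.006 m), for 0.2 s.
2. the fingers press the yellow pad down and the gate lifts (value of joint rocker above 0.22 rad and contact force between the fingers and rocker above 0.5 N and horizontal distance between the grasp point and press_pad below 0.07 m), for 0.05 s.
At the end, for the whole second after the job is handed in: The nutmeg lies inside the bowl (centre within 45 mm of the bowl's axis, 10 to 30 mm above the counter), the bowl stands flat on the counter under the spout (within 50 mm of the catch point) and at rest, and the lever is back up (under 0.04 rad) (horizontal distance between nutmeg_center and bowl below 0.045 m and height (world z) of nutmeg_center between 0.01 and 0.03 m and horizontal distance between bowl and catch below 0.05 m and height (world z) of bowl below 0.006 m and angle between bowl's own z axis and vertical below 0.1 rad and value of joint rocker below 0.04 rad and linear speed of bowl below 0.02 m/s); the robot touches nothing.
It fails at once if the bowl is lifted (over 12 mm) or tipped (over 0.3 rad) (height (world z) of bowl above 0.012 m or angle between bowl's own z axis and vertical above 0.3 rad).
It fails at once if the robot touches the nutmeg (contact force between any of the fingers, the arm and nutmeg above 0.2 N).
It fails at once if a bystander is moved over 25 mm or tipped over 0.4 rad (distance of any of dabba, jar_yellow, jar_red, jar_green, spoon_rest, funnel, tumbler from where it was at the start of the episode above 0.025 m or angle between any of dabba, jar_yellow, jar_red, jar_green, spoon_rest, funnel, tumbler's own z axis and vertical above 0.4 rad).
It also fails if it takes over 40 s, if anything falls off the work surface, if the arm or the gripper's body presses on something with over 40 N, if the wrist force passes 120 N, or if a joint passes its speed limit or range.

### The arm

A 6-joint arm with a two-finger parallel gripper is mounted at the origin on the work surface. World frame = base frame: x ahead of the robot, y to its left, z up, the work surface at z = 0. Lengths are in mm, angles in rad, forces in N, time in s.
With the tool pointing down it reaches from about 300 to 775 mm from the base axis. Payload 14.6 kg.
Tool frame: the origin (TCP) lies where the fingers leave the gripper's body, on its centre line; the fingertips stand 97 mm ahead of it and the grasp point (between the pads) lies ahead of it (grip_depth is the z of the grasp point in the tool frame, in mm); z points along the fingers, y is the line along which they close (so a half turn about z gives the same grasp; the last joint's range is limited). The gripper opens to 94 mm and grips with 3 to 60 N. Pads are 16 mm wide; open, the fingers measure 119 mm over their backs; the gripper's body (75 mm by 177 mm) begins 78 mm behind the grasp point.
Start: joints at [-1.411, 0.3, 1.521, -0, 1.321, -0.067], TCP at [123.667, -535.907, 302.646] pointing down, gripper open.
Joint ranges: [-3.03, 3.03], [-0.79, 2.21], [0.23, 2.52], [-1.04, 4.18], [0, 3.07], [-2.55, 2.55]. Speed limits (rad/s): [2.22, 2.22, 2.57, 3.14, 3.14, 3.14].

### API

Orientations are given as [roll, pitch, yaw] about the fixed x, y, z axes, in that order (R = Rz(yaw) Ry(pitch) Rx(roll)).
In Python, from cell import read_state, camera, sign_off, regions_of, spot_point, grip_depth gives the robot as it stands. The module is installed in compiled form; this text tells all that it offers.
- The arm moves only by the tool send_rows, never from a script. Its argument "series" is a list of rows, each a list of 3 entries, a list of its own where there are three numbers: the shift along the world's x, y, z in mm, then the turn about the world's z in degrees, then the closure, from -1 (fully open) to 1 (shut), so that 0 is half open. A call has 1 to 12 rows; each row shifts and turns the commanded pose from where the row before left it; what a row does not reach is not made up. A row lasts 1/10 s, in which the tool goes at most 50 mm and 8.59 degrees, less where a joint would pass 70% of its speed; a pose out of reach is approached as far as the arm can. A call is refused whole if a number of a shift passes 50 or a number of a turn 8.59, either way. A call with a gripper value outside its range is refused whole. The fingers move at their own pace and stop on an object; "squeeze" is the grip in N (left out, the last holds). Time passes only in rows, so rows that do not move let the fingers close. It gives the time, the measured TCP pose, the force, the opening and the grip force at its end, in the units of the state.
- read_state(): the state, without advancing time (a new reading comes with each control period).
- camera(name): name is "scene" or "top" or "wrist"; returns a dict with "color" (420x560x3 uint8, blue, green, red), "fx", "fy", "cx", "cy" (pixels), "camera_from_world" (4x4, takes a point from world to camera coordinates). Camera axes: x right, y down, z forward; pixel columns grow to the right and rows downward; lengths in mm; the calibration is good to about 2 mm. A picture is of the moment at which its call begins. There is no depth.
- sign_off(): hands the job in; it is judged then, once.
Trained networks look in a picture, given as the dict that the camera call returned (one of the last four; its "shot" number tells which), for a name from the list of things; names that differ only in an ending like _2 or _b are one class to them, and where a whole thing is asked for, a point or a joint stands for the part that bears it (a point fixed in the world has none). Each returns a list of dicts, best first, with "confidence" (0 to 1); they miss things now and then, are a little off and sometimes report something else, mostly with a low value. They report only what shows in the picture. A call takes as long as a camera call. They do not tell look-alikes from the thing itself.
- regions_of(thing, picture): "mask" (420x560 bool, what is visible of it).
- spot_point(thing, picture): "point" ([x, y, z] in mm, in the coordinates of the camera as it stood for that picture, good to about 4 mm: a listed point, or the origin of a listed thing).
The state is a dict: "clock": time; "joints": joint angles; "qd": joint speeds; "effort": joint torques, N m; "eef_pos": TCP position; "eef_rot": TCP orientation; "wrist_force": force on the tool from outside, world axes, zero at the start; "moment": the same for the moment, N m; "finger_gap": finger opening in mm; "finger_force": force on a finger pad.
Only numpy, scipy, OpenCV 4.12 (cv2) and the standard library are available. Lean on these libraries where they do the work, as an engineer would, in place of code of your own. Each camera call takes 0.05 s, during which the arm holds its last target. There are 200 camera calls.

## Working session

There is one attempt and no reset: what is moved stays moved. The work goes in short steps, Python scripts to look and compute and a tool call to move; the robot and the scene stay as the last step left them, time stands still between calls to the robot, and variables do not carry over. Pictures are saved under pics/ and viewed, at most 10 in all, crops included, and the job is handed in when it is done.

Besides the shell and the picture viewer there is one more tool, called in YAML: its name, and indented under it one key for each argument. send_rows: Moves the arm, as the interface text tells. Its arguments: {"type":"object","properties":{"series":{"type":"array"},"squeeze":{"type":"number"}},"required":["series"]}

```bash
mkdir -p pics
cat > h.py <<'E'
import numpy as np, cv2
from cell import *
def w(pic,p):
    return (np.linalg.inv(pic["camera_from_world"])@np.r_[p,1])[:3].round(1)
def px(pic,P):
    c=pic["camera_from_world"]@np.r_[P,1]; return (round(pic["fx"]*c[0]/c[2]+pic["cx"]),round(pic["fy"]*c[1]/c[2]+pic["cy"]))
E
python3 - <<'E'
from h import *
s=read_state();print(s["clock"],s["eef_pos"],s["eef_rot"],s["finger_gap"],grip_depth)
for n in ("scene","top"):
    p=camera(n);cv2.imwrite(f"pics/{n}0.png",p["color"])
    for t in "dispenser front_block press_pad gate spout catch bowl nutmeg_center dabba jar_yellow jar_red jar_green spoon_rest funnel tumbler".split():
        for d in spot_point(t,p): 
            if d["confidence"]>.2:
                W=w(p,d["point"]);print(n,t,round(d["confidence"],2),W,px(p,W))
E
```

```text
0.0 [ 123.65342086 -535.76575466  302.09139307] [-3.14045681e+00 -9.74062734e-05  2.26766267e-01] 94.00816583577779 78.39999999999999
scene dispenser 0.91 [167.8 296.5   1. ] (422, 228)
scene dispenser 0.85 [518.8  94.3  -1.6] (305, 269)
scene dispenser 0.8 [ 234.2 -333.1    1.6] (258, 151)
scene dispenser 0.27 [480.3   2.1  63.3] (289, 232)
scene front_block 0.98 [486.3  17.5  55.8] (292, 237)
scene front_block 0.8 [154.3 211.5  55.1] (405, 201)
scene press_pad 0.89 [180.2 382.6 145.4] (464, 217)
scene press_pad 0.88 [ 260.9 -252.6  146.7] (270, 134)
scene press_pad 0.82 [549.5 183.1 147.6] (329, 268)
scene gate 0.93 [491.7  23.5  71.4] (292, 236)
scene gate 0.78 [155.5 224.9  66.6] (409, 201)
scene spout 0.97 [477.3   2.4  60.5] (290, 232)
scene spout 0.67 [156.2 197.7  54.7] (400, 200)
scene spout 0.56 [ 197.1 -431.3   58.6] (244, 123)
scene bowl 0.81 [ 412.9 -105.7   -4.4] (275, 213)
scene bowl 0.76 [ 448.6 -275.4   -1.4] (230, 193)
scene nutmeg_center 0.5 [493.8  39.5  82. ] (296, 238)
scene nutmeg_center 0.3 [480.2   3.6  63.7] (289, 232)
scene dabba 0.93 [458.6 364.4   3.7] (3
[... 1171 characters left out ...]
 (246, 150)
top bowl 0.75 [ 412.1 -103.8   -1.4] (302, 221)
top nutmeg_center 0.35 [494.6  36.7  80.8] (250, 186)
top dabba 0.82 [457.1 367.5  -3.4] (133, 205)
top jar_yellow 0.63 [ 5.166e+02  9.680e+01 -2.000e-01] (230, 184)
top jar_yellow 0.6 [600.9 -12.1   3.8] (269, 154)
top jar_red 0.87 [ 6.612e+02  1.282e+02 -5.000e-01] (220, 133)
top jar_red 0.7 [483.4  17.   55.9] (258, 192)
top jar_green 0.74 [619.5  57.1   2.5] (245, 147)
top jar_green 0.29 [ 5.989e+02 -1.350e+01  3.000e-01] (270, 155)
top spoon_rest 0.76 [ 612.8 -440.2   -1.3] (422, 150)
top spoon_rest 0.56 [619.9  53.7   0.8] (246, 147)
top funnel 0.76 [387.7 182.6   0.4] (198, 230)
top tumbler 0.78 [658.6 398.4   2.5] (124, 134)
```

Run:
```python
import cv2
p=cv2.imread("pics/scene0.png");cv2.imwrite("pics/s.png",cv2.resize(p[100:400,130:530],None,fx=2,fy=2,interpolation=2))
p=cv2.imread("pics/top0.png");cv2.imwrite("pics/t.png",cv2.resize(p[110:340,140:445],None,fx=2.6,fy=2.6,interpolation=2))
```

```text
(no output)
```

View pics/s.png

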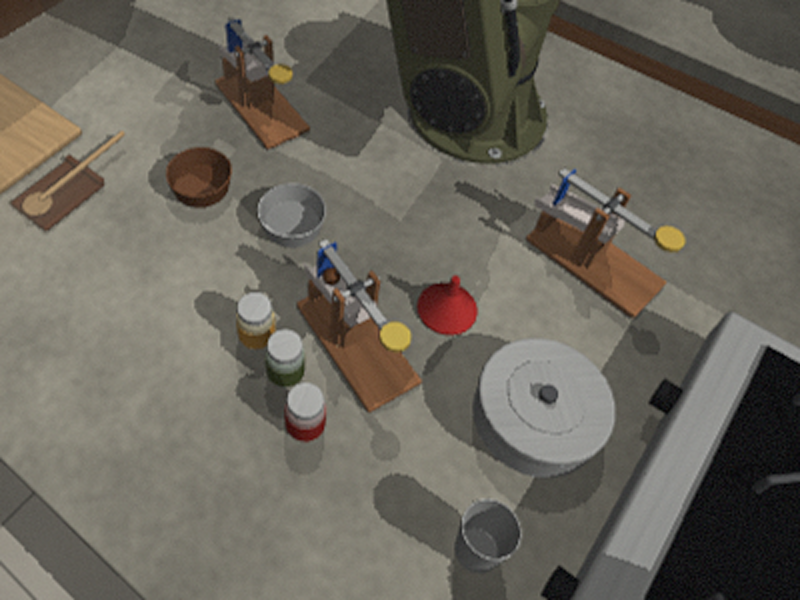

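View pics/t.png

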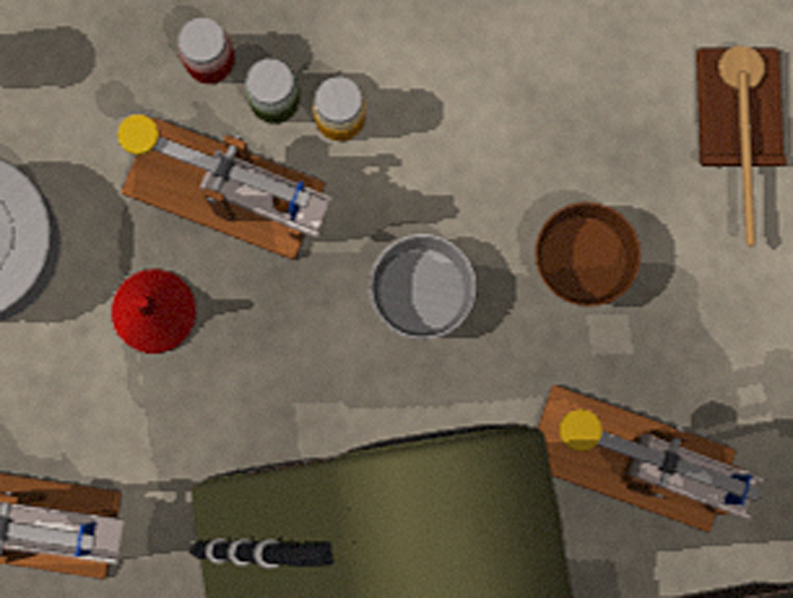

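The dispensers are at crop (345,320), (250,85) and (600,240). The farthest from the base is the one at (345,320), world (515,95). There are two bowls, steel at (291,215) and brown at (199,177), so I take the steel one. The top crop confirms both choices: dispenser at (230,170), steel bowl at (423,285). Next I move behind the bowl, fingers half open as a cradle.

send_rows:
  series:
    - [[26, 40, 0], 4.36, 0]
    - [[26, 40, 0], 4.36, 0]
    - [[26, 40, 0], 4.36, 0]
    - [[26, 40, 0], 4.36, 0]
    - [[26, 40, 0], 4.36, 0]
    - [[26, 40, 0], 4.36, 0]
    - [[26, 40, 0], 4.36, 0]
    - [[26, 40, 0], 4.36, 0]
    - [[26, 40, 0], 4.36, 0]
    - [[0, 0, 0], 0, 0]
    - [[0, 0, 0], 0, 0]

```text
clock: 2.7
eef_pos: [358.0, -175.3, 302.7]
eef_rot: [3.141, 0.0, 0.914]
wrist_force: [0.5, -0.7, -0.5]
finger_gap: 46.6
finger_force: 0.0
```

Run:
```python
from h import *
s=read_state();print(s["clock"],s["eef_pos"],s["eef_rot"],s["finger_gap"],s["wrist_force"])
for n in ("wrist","top","scene"):
    p=camera(n);cv2.imwrite(f"pics/{n}1.png",p["color"])
    for t in "bowl spout front_block".split():
        for d in spot_point(t,p): 
            if d["confidence"]>.2:
                W=w(p,d["point"]);print(n,t,round(d["confidence"],2),W,px(p,W))
```

```text
2.7 [ 357.96548412 -175.25774677  302.69716092] [3.14143404e+00 1.27311177e-04 9.13879669e-01] 46.630568113824104 [ 0.49871929 -0.71818129 -0.47631788]
wrist bowl 0.88 [416.7 -99.7  -5.9] (273, 109)
wrist bowl 0.74 [ 451.6 -273.3   -1.4] (382, 208)
top bowl 0.89 [ 412.5 -104.3   -3.4] (302, 221)
top bowl 0.66 [ 442.1 -274.1   -2.6] (364, 211)
top spout 0.93 [153.1 199.9  61. ] (186, 318)
top spout 0.75 [ 198.6 -425.    61.8] (428, 301)
top spout 0.6 [478.    1.   58.7] (264, 194)
top front_block 0.96 [ 200.7 -408.1   52.8] (421, 300)
top front_block 0.79 [153.5 216.7  52.4] (180, 317)
top front_block 0.67 [485.5  16.1  58.2] (258, 191)
scene bowl 0.81 [ 413.6 -106.3   -3.2] (275, 213)
scene bowl 0.73 [ 4.472e+02 -2.752e+02 -1.000e-01] (230, 193)
scene spout 0.85 [ 197.  -426.8   60.4] (245, 123)
scene spout 0.59 [153.5 193.8  55.1] (400, 198)
scene front_block 0.77 [ 208.6 -414.5   54.9] (246, 127)
scene front_block 0.62 [487.1  18.   57.8] (292, 237)
scene front_block 0.58 [155.4 212.2  54.3] (405, 202)
```

send_rows:
  series:
    - [[0, 0, -45], 0, 0]
    - [[0, 0, -45], 0, 0]
    - [[0, 0, -45], 0, 0]
    - [[0, 0, -35], 0, 0]
    - [[0, 0, -20], 0, 0]
    - [[0, 0, 0], 0, 0]
    - [[6, 8, 0], 0, 0]
    - [[6, 8, 0], 0, 0]
    - [[6, 8, 0], 0, 0]
    - [[6, 8, 0], 0, 0]
    - [[6, 8, 0], 0, 0]
    - [[0, 0, 0], 0, 0]

```text
clock: 4.5
eef_pos: [388.4, -135.0, 112.9]
eef_rot: [3.141, -0.0, 0.913]
wrist_force: [-1.0, 0.1, 0.3]
finger_gap: 47.4
finger_force: 0.0
```

```bash
cat > b.py <<'E'
from h import *
s=read_state();print(s["clock"],s["eef_pos"],s["wrist_force"])
for n in ("wrist","top","scene"):
    p=camera(n);cv2.imwrite(f"pics/{n}2.png",p["color"])
    for d in spot_point("bowl",p):
        if d["confidence"]>.2:
            W=w(p,d["point"]);print(n,round(d["confidence"],2),W,px(p,W))
E
python3 b.py
```

```text
4.5 [ 388.41073592 -134.97856899  112.86825804] [-0.95789659  0.13978838  0.28546185]
wrist 0.97 [425.2 -90.2  -5.5] (275, 154)
top 0.78 [422.2 -88.6  -1.4] (297, 218)
top 0.6 [ 444.  -274.3   -3.8] (364, 210)
scene 0.81 [424.5 -91.   -4.7] (277, 217)
scene 0.74 [ 448.  -274.1   -1.4] (230, 194)
```

send_rows:
  series:
    - [[6, 8, 0], 0, 0]
    - [[6, 8, 0], 0, 0]
    - [[6, 8, 0], 0, 0]
    - [[6, 8, 0], 0, 0]
    - [[6, 8, 0], 0, 0]
    - [[4, 5, 0], 0, 0]
    - [[3, 3, 0], 0, 0]
    - [[2, 3, 0], 0, 0]
    - [[0, 0, 0], 0, 0]

```text
clock: 5.7
eef_pos: [426.8, -84.7, 112.6]
eef_rot: [3.142, -0.0, 0.912]
wrist_force: [-0.4, -0.3, -1.3]
finger_gap: 47.2
finger_force: 0.0
```

```bash
python3 b.py; python3 -c "
import cv2
p=cv2.imread('pics/scene2.png');cv2.imwrite('pics/s2.png',cv2.resize(p[150:300,200:400],None,fx=4,fy=4))"
```

```text
5.7 [426.83551644 -84.71682057 112.64973409] [-0.36420974 -0.28034332 -1.27632548]
wrist 0.72 [465.4 -38.4  -6.9] (276, 150)
top 0.92 [ 446.8 -272.8   -3.6] (363, 209)
top 0.78 [460.8 -40.5  -1.8] (279, 204)
scene 0.87 [463.5 -41.5  -3.1] (281, 233)
scene 0.61 [ 447.3 -274.1    1. ] (230, 193)
```

View pics/s2.png

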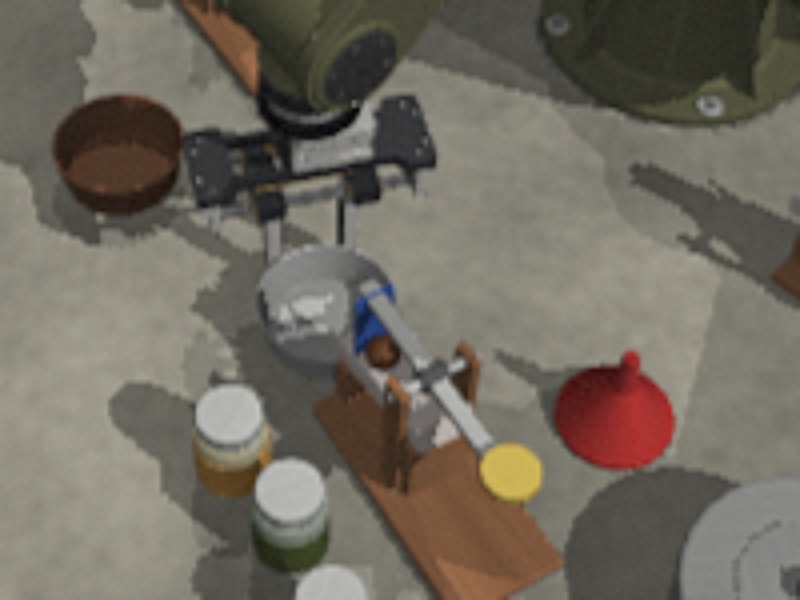

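The picture shows the bowl at (325,305), under the spout and beside the shut gate at (375,315). The nutmeg is still held behind the gate. I back off, rise, close the fingers and go over the pad.

send_rows:
  series:
    - [[-6, -8, 0], 0, 0]
    - [[-6, -8, 0], 0, 0]
    - [[0, 0, 45], 0, 1]
    - [[0, 0, 45], 0, 1]
    - [[0, 0, 45], 0, 1]
    - [[0, 0, 45], 0, 1]
    - [[22, 46, 0], 0, 1]
    - [[22, 46, 0], 0, 1]
    - [[22, 46, 0], 0, 1]
    - [[22, 46, 0], 0, 1]
    - [[22, 46, 0], 0, 1]
    - [[0, 0, 0], 0, 1]

```text
clock: 7.2
eef_pos: [523.4, 127.8, 291.9]
eef_rot: [-3.141, 0.0, 0.915]
wrist_force: [0.4, 0.2, -0.6]
finger_gap: 0.2
finger_force: 0.0
```

```bash
cat >> b.py <<'E'
    for d in spot_point("press_pad",p):
        if d["confidence"]>.2:
            W=w(p,d["point"]);print(n,"pad",round(d["confidence"],2),W,px(p,W))
E
python3 b.py
```

```text
7.2 [523.43350407 127.82734039 291.85189116] [ 0.35949785  0.21876883 -0.6495328 ]
wrist pad 0.98 [550.7 177.5 144. ] (260, 153)
top 0.84 [ 447.6 -273.4   -2.8] (364, 209)
top 0.81 [459.4 -40.   -3.4] (279, 204)
top pad 0.71 [181.6 392.7 145.9] (101, 307)
top pad 0.66 [ 259.1 -245.4  144.8] (363, 276)
scene 0.96 [462.3 -41.5  -3.9] (281, 233)
scene 0.87 [ 4.470e+02 -2.747e+02 -2.000e-01] (230, 193)
scene pad 0.8 [ 265.1 -254.2  147.5] (269, 134)
scene pad 0.78 [552.1 182.2 147.7] (328, 269)
```

send_rows:
  series:
    - [[13, 26, 0], 0, 1]
    - [[13, 26, 0], 0, 1]
    - [[0, 0, -20], 0, 1]
    - [[0, 0, -20], 0, 1]
    - [[0, 0, 0], 0, 1]
    - [[0, 0, -10], 0, 1]
    - [[0, 0, -10], 0, 1]
    - [[0, 0, -10], 0, 1]
    - [[0, 0, -8], 0, 1]
    - [[0, 0, -4], 0, 1]
    - [[0, 0, 0], 0, 1]

```text
clock: 8.75
eef_pos: [548.6, 176.3, 210.3]
eef_rot: [3.141, 0.0, 0.912]
wrist_force: [1.6, -1.2, 6.0]
finger_gap: 0.2
finger_force: 2.8
```

```bash
python3 b.py; python3 -c "
import cv2
p=cv2.imread('pics/scene2.png');cv2.imwrite('pics/s3.png',cv2.resize(p[150:300,200:400],None,fx=4,fy=4))"
```

```text
8.75 [548.63306549 176.29696085 210.28326047] [ 1.63653464 -1.15218174  6.0241244 ]
wrist pad 0.59 [549.3 177.1 109.8] (272, 252)
top 0.95 [461.5 -39.1  -2.3] (279, 203)
top 0.9 [ 441.6 -272.8   -2.7] (363, 211)
top pad 0.66 [184.3 390.3 144.3] (102, 306)
top pad 0.6 [ 261.5 -247.9  145.5] (364, 275)
scene 0.68 [ 446.9 -276.4    1.1] (230, 193)
scene 0.55 [464.1 -41.3  -2.3] (281, 233)
scene pad 0.8 [ 264.5 -252.9  147.7] (269, 134)
scene pad 0.76 [178.  386.  147.8] (466, 217)
scene pad 0.7 [549.6 180.3 113.2] (327, 274)
scene pad 0.5 [450.1 -72.6  20.4] (276, 221)
scene pad 0.24 [514.9  93.7   1.5] (306, 267)
```

View pics/s3.png

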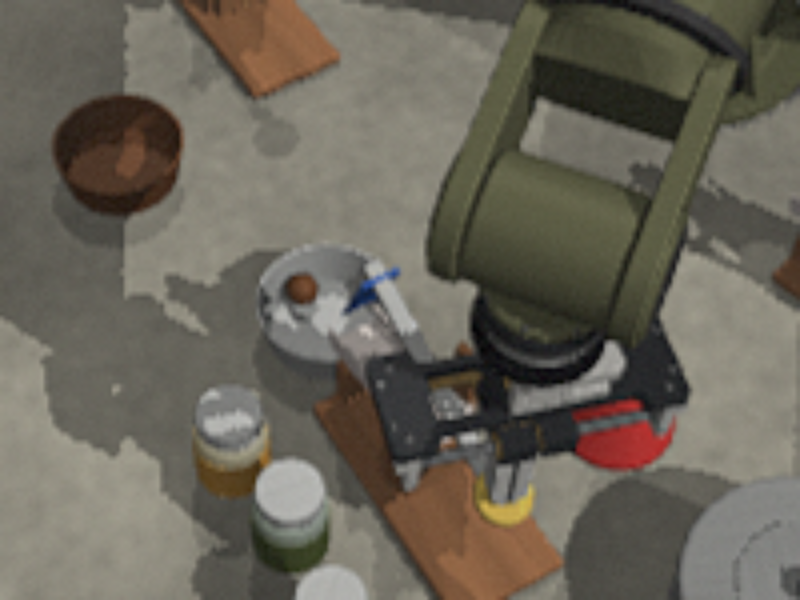

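The pad is down, the gate is up at (375,290), and the nutmeg is in the bowl at (300,288). Now I let the lever come up smoothly and clear it.

send_rows:
  series:
    - [[0, 0, 8], 0, 1]
    - [[0, 0, 10], 0, 1]
    - [[0, 0, 10], 0, 1]
    - [[0, 0, 15], 0, 1]
    - [[0, 0, 30], 0, 1]
    - [[0, 0, 40], 0, 1]
    - [[0, 0, 0], 0, 1]
    - [[0, 0, 0], 0, 1]
    - [[0, 0, 0], 0, 1]
    - [[0, 0, 0], 0, 1]
    - [[0, 0, 0], 0, 1]
    - [[0, 0, 0], 0, 1]

```text
clock: 10.4
eef_pos: [548.5, 176.6, 323.1]
eef_rot: [-3.141, 0.001, 0.912]
wrist_force: [-0.2, -0.2, -0.4]
finger_gap: 0.6
finger_force: 0.0
```

```bash
python3 b.py; python3 -c "
import cv2
p=cv2.imread('pics/scene2.png');cv2.imwrite('pics/s4.png',cv2.resize(p[150:300,200:400],None,fx=4,fy=4))"
```

```text
10.4 [548.48632011 176.60803828 323.14955026] [-0.22896016 -0.24938539 -0.40728331]
wrist pad 0.89 [549.  176.4 142.6] (273, 218)
top 0.89 [ 443.1 -275.7   -4.7] (364, 210)
top 0.78 [460.  -35.3  -2.7] (277, 204)
top pad 0.75 [ 261.  -244.8  146.5] (362, 275)
top pad 0.61 [183.3 391.  143.7] (102, 306)
scene 0.84 [461.1 -40.9  -1.5] (281, 232)
scene 0.78 [ 449.5 -276.2   -2.5] (230, 194)
scene pad 0.92 [553.2 180.2 144.2] (327, 269)
scene pad 0.79 [ 262.7 -252.8  146.3] (269, 134)
scene pad 0.59 [180.3 384.2 144. ] (465, 218)
```

View pics/s4.png

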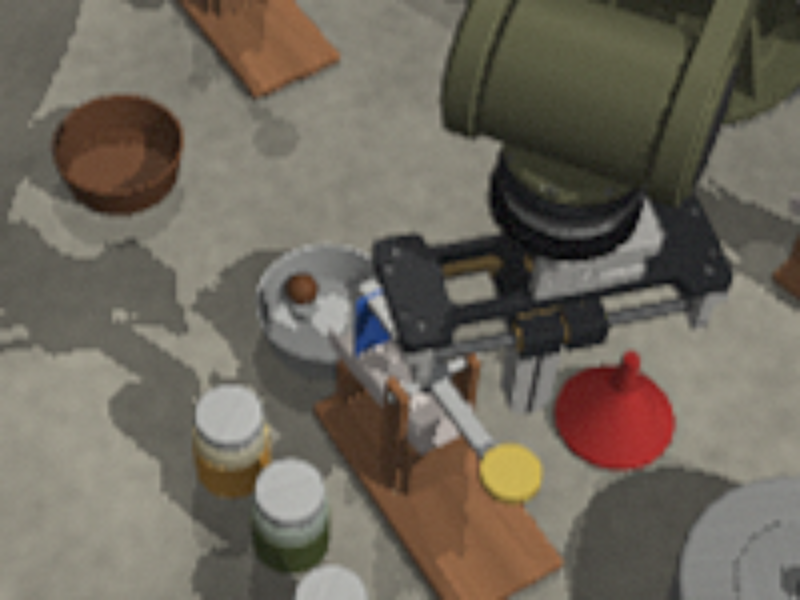

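The gate is shut again at (372,325), the pad is back up at (512,472), the nutmeg rests in the bowl at (300,288), and the arm is clear.

```bash
python3 -c "from cell import *;print(sign_off())"
```

```text
the job is handed in; nothing more can be done
None
```

The job is handed in, though no verdict came back: the last picture shows the steel bowl under the spout with the nutmeg in it, the lever back up and the arm clear.

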